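Zero and index the welding turntable

TASK

Set the welding turntable for the next seam. First push its lever round until it rests against the stop post (that zeroes it), then push the lever back round until its pointer is in line with the point of the index clamped on the rim, and leave it there. Push the lever gently by its upright pin with the outside of the fingers: grasp and lift nothing, keep the workpiece sitting where it is on the turntable, and leave the other things on the bench alone.

Things in the scene. Friction and masses are not known exactly. Their poses are not given: they have to be found in the camera images.
- turntable: Fixed round base of a bench welding turntable: a grey and dark steel disc 350 mm in diameter, 30 mm high, with a degree scale (flat bright lines every 10 degrees) on its top near the rim. Origin: centre of its underside, on the vertical turning axis. A steel stop post (12 mm diameter, top 50 mm above the bench) stands on it 135 mm from the axis, just clockwise (seen from above) of the lever's zero position.
- ring (a joint): Angle (rad) of the turning ring and its lever: 0 with the lever against the stop post, growing anticlockwise seen from above, to a hidden end stop at 2.3. The ring is a steel disc 200 mm in diameter, its top 46 mm above the bench. It turns stiffly: about 3.5 N sideways on the lever's pin moves it, and it stays where it is left. From the ring a flat lever 16 mm wide (top 46 mm above the bench) reaches radially out to its pointed end; on the lever stands the pin to push.
- peg_top (a point): Centre of the top end of the lever's upright pin: round, 14 mm diameter, 122 mm from the turning axis, standing free from 46 to 110 mm above the bench. The lever points from the axis through the pin.
- pointer (a point): Pointed outer end of the lever, 143 mm from the turning axis, 40 mm above the bench.
- index_tip (a point): Inner point of the index: a steel clamp with a pointed nose, 16 mm wide and up to 44 mm above the bench, fixed on the rim of the base somewhere along the scale, 0.6 to 1.8 rad anticlockwise of zero. This point lies 154 mm from the axis, so the lever passes it freely; in line, the pointer and this point are 11 mm apart on one radius.
- index: The index clamp itself. Origin on the turntable's axis at bench height; its x axis points horizontally outwards from the axis through the point of the index, z is up.
- workpiece: Loose rusty workpiece in the middle of the ring: flange 96 mm diameter, 10 mm thick, with a pipe stub 56 mm diameter on it; 50 mm high overall, top 96 mm above the bench, 0.8 kg. It rides on the ring by its weight alone. Origin: centre of its underside.
- rod_pot: Loose bystander: rusty pipe pot (60 mm diameter, 91 mm high, on a 90 mm square foot) with pale welding rods standing in it up to 220 mm high. Origin: centre of its underside.
- wood_block: Loose bystander: timber block 120 x 50 x 38 mm. Origin: centre of its underside.
- hammer: Loose bystander: hammer 260 mm long lying on the bench, handle towards its own -x.

How it is judged (in metres and radians):
On the way, in this order (a step that is already met when the one before it is completed fails the run):
1. the lever is pushed home against the stop post (within 0.04 rad) (value of joint ring below 0.04 rad), for 0.2 s.
2. the lever's pointer comes to rest in line with the point of the index (y of pointer in the frame of index between -0.006 and 0.006 m and x of pointer in the frame of index above 0.1 m), for 0.3 s.
At the end, for the whole second after the job is handed in: The lever is at rest with its pointer sideways within 6 mm of the radius through the index point, having been at the stop first; the workpiece still sits at the middle of the ring (its centre within 20 mm of the axis) and the bystanders are where they were (all of step 2 and velocity of joint ring between -0.02 and 0.02 rad/s and horizontal distance between workpiece and turntable below 0.02 m and height (world z) of workpiece between 0.042 and 0.052 m and linear speed of workpiece below 0.02 m/s); the robot touches nothing.
It fails at once if the workpiece is lifted off the ring (height (world z) of workpiece above 0.056 m).
It fails at once if the workpiece is pushed off the middle of the ring (over 20 mm) (horizontal distance between workpiece and turntable above 0.02 m).
It fails at once if the fingers press on the workpiece (contact force between the fingers and workpiece above 4 N).
It fails at once if the lever is pinched or pushed with more than 35 N (contact force between the fingers and ring above 35 N).
It fails at once if a bystander is moved by more than 25 mm (distance of any of rod_pot, wood_block, hammer from where it was at the start of the episode above 0.025 m).
It also fails if it takes over 64 s, if anything falls off the work surface, if the arm or the gripper's body presses on something with over 40 N, if the wrist force passes 120 N, or if a joint passes its speed limit or range.

ROBOT

A 6-joint arm with a two-finger parallel gripper is mounted at the origin on the work surface. World frame = base frame: x ahead of the robot, y to its left, z up, the work surface at z = 0. Lengths are in mm, angles in rad, forces in N, time in s.
With the tool pointing down it reaches from about 300 to 750 mm from the base axis. Payload 8.5 kg.
Tool frame: the origin (TCP) lies midway between the tips of the shut fingers; the grasp point (between the pads) lies robot.grasp_offset behind it (robot.grasp_offset is the distance from the TCP to the grasp point, in mm); z points along the fingers, y is the line along which they close (so a half turn about z gives the same grasp; the last joint's range is limited). The gripper opens to 85 mm and grips with 20 to 120 N. Pads are 22 mm wide; open, the fingers measure 114 mm over their backs; the gripper's body (76 mm by 85 mm) begins 54 mm behind the grasp point. The pads swing forward as they close: fully open they stand 13 mm farther back than shut.
Start: joints at [0.967, 0.381, 1.297, -0, 1.464, -0.215], TCP at [208.483, 508.935, 231.322] pointing down, gripper open.
Joint ranges: [-3.11, 3.11], [-0.89, 2.33], [0.22, 2.48], [-1.42, 4.56], [0.17, 2.85], [-2.88, 2.88]. Speed limits (rad/s): [2.39, 2.39, 3.14, 3.14, 3.14, 3.14].

INTERFACE

Orientations are given as a 3x3 rotation matrix whose columns are the frame's x, y, z axes.
In Python, from rig import robot gives the robot as it stands. The module is installed in compiled form; this text tells all that it offers.
- The arm moves only by the tool play_rows, never from a script. Its argument "moves" is a list that holds one entry, the list of rows, each a list of 5 numbers: the shift along the world's x, y, z in mm, then the turn about the world's z in rad, then the gripper's target within -1 to 1 (fully open at 1, half-way at 0, shut at -1). A call has 1 to 5 rows; each row shifts and turns the commanded pose from where the row before left it; what a row does not reach is not made up. A row lasts 1/8 s, in which the tool goes at most 62.5 mm and 10.7 degrees, less where a joint would pass 70% of its speed; a pose out of reach is approached as far as the arm can. A call with a gripper value outside its range is refused whole. The fingers move at their own pace and stop on an object; "grip_force" is the grip in N (left out, the last holds). Time passes only in rows, so rows that do not move let the fingers close. It gives the time, the measured TCP pose, the force, the opening and the grip force at its end, in the units of the state.
- robot.read_state(): the state, without advancing time (a new reading comes with each control period).
- robot.get_image(name): name is "side" or "top" or "wrist"; returns a dict with "color" (420x560x3 uint8, blue, green, red), "depth" (420x560 float32, mm along the optical axis (not along the pixel's ray), 0 where there is no reading), "fov_y" (degrees; the focal length in pixels is half the picture's height over the tangent of half this angle, whatever the lens; pixels are square), "cx", "cy" (the principal point, pixels), "eye" and "attitude" of the camera in the world. Camera axes: x right, y up, looking along -z (the intrinsics and any distortion apply to the point x, -y, -z); pixel columns grow to the right and rows downward; lengths in mm; the calibration is good to about 2 mm. A picture is of the moment at which its call begins.
- robot.hand_in(): hands the job in; it is judged then, once.
Trained networks look in a picture, given as the dict that the camera call returned (one of the last four; its "shot" number tells which), for a name from the list of things; names that differ only in an ending like _2 or _b are one class to them, and where a whole thing is asked for, a point or a joint stands for the part that bears it (a point fixed in the world has none). Each returns a list of dicts, best first, with "conf" (0 to 1); they miss things now and then, are a little off and sometimes report something else, mostly with a low value. They report only what shows in the picture. A call takes as long as a camera call.
- robot.trace(target, picture): "region" (420x560 bool, what is visible of it).
- robot.place_of(target, picture): "at" ([x, y, z] in mm, in the coordinates of the camera as it stood for that picture, good to about 4 mm: a listed point, or the origin of a listed thing).
The state is a dict: "clock": time; "q": joint angles; "qd": joint speeds; "effort": joint torques, N m; "position": TCP position; "tool_rot": TCP orientation; "wrist_force": force on the tool from outside, world axes, zero at the start; "torque": the same for the moment, N m; "gripper_width": opening from 0.0 (shut) to 1.0 (fully open); "grip_force": force on a finger pad.
Only numpy, scipy, OpenCV 4.12 (cv2) and the standard library are available. Lean on these libraries where they do the work, as an engineer would, in place of code of your own. Each camera call takes 0.05 s, during which the arm holds its last target. There are 200 camera calls.

## Working session

There is one attempt and no reset: what is moved stays moved. The work goes in short steps, Python scripts to look and compute and a tool call to move; the robot and the scene stay as the last step left them, time stands still between calls to the robot, and variables do not carry over. Pictures are saved under pics/ and viewed, at most 10 in all, crops included, and the job is handed in when it is done.

Besides the shell and the picture viewer there is one more tool, called as name(argument=value, ...) on one line, values as JSON. play_rows: Moves the arm, as the interface text tells. Its arguments: {"type":"object","properties":{"moves":{"type":"array","items":{"type":"array","items":{"type":"array","items":{"type":"number"}}}},"grip_force":{"type":"number"}},"required":["moves"]}

```bash
mkdir -p pics; cat > h.py <<'E'
import numpy as np, cv2
from rig import robot
def w(im,p):
    return np.array(im["attitude"])@np.array(p)+np.array(im["eye"])
def find(im,names):
    for n in names:
        try:
            for r in robot.place_of(n,im)[:2]: print(n,round(r["conf"],2),np.round(w(im,r["at"]),1))
        except Exception as e: print(n,e)
def px(im,P):
    f=im["color"].shape[0]/2/np.tan(np.radians(im["fov_y"]/2))
    c=np.array(im["attitude"]).T@(np.array(P)-np.array(im["eye"]))
    return im["cx"]+f*c[0]/-c[2], im["cy"]+f*-c[1]/-c[2]
E
python3 - <<'E'
from h import *
for n in ["top","side"]:
    im=robot.get_image(n); cv2.imwrite(f"pics/{n}0.png",im["color"])
    print(n,{k:v for k,v in im.items() if k not in("color","depth")})
    find(im,["turntable","peg_top","pointer","index_tip","workpiece","rod_pot","wood_block","hammer"])
s=robot.read_state(); print(s["clock"],s["position"],s["tool_rot"],s["wrist_force"])
print(robot.grasp_offset)
E
```

```text
top {'fov_y': 44.192114102193344, 'cx': 277.0372083463482, 'cy': 209.10952167079196, 'eye': array([ 362.97408188,   -5.47858813, 1276.23366254]), 'attitude': array([[ 0.02326205,  0.99050702, -0.13547961],
       [-0.99962774,  0.02497764,  0.01097686],
       [ 0.01425662,  0.13517383,  0.99071933]]), 'shot': 1}
turntable 0.84 [614.7 -86.5   1.6]
peg_top 0.81 [501.  -48.1 108.3]
pointer 0.63 [480.8 -46.5  38.1]
index_tip 0.44 [472.7 -32.5  39.8]
workpiece 0.7 [618.6 -86.9  46.9]
rod_pot 0.98 [ 536.4 -417.2    0.9]
wood_block 0.87 [ 403.9 -348.9   -1.8]
hammer 0.88 [508.2 408.7  -3.3]
side {'fov_y': 42.427989102258366, 'cx': 279.37078108220544, 'cy': 203.03297893752062, 'eye': array([ -77.90060312, -861.37519565,  847.88886117]), 'attitude': array([[ 0.81676856,  0.35164387, -0.4574229 ],
       [-0.57678273,  0.4776886 , -0.66267283],
       [-0.01451914,  0.80508396,  0.59298314]]), 'shot': 2}
turntable 0.76 [615.6 -93.2  -1.8]
peg_top 0.96 [500.7 -53.8 110.4]
peg_top 0.46 [ 533.1 -422.5   -2.3]
pointer 0.58 [486.5 -49.6  38.7]
index_tip 0.69 [472.2 -41.2  38.3]
workpiece 0.58 [619.9 -91.5  46.7]
workpiece 0.23 [501.4 -56.1 110.8]
rod_pot 0.93 [ 532.  -426.1    1.1]
wood_block 0.93 [ 404.5 -349.1   -2.8]
hammer 0.82 [509.2 403.5  -2.4]
0.9 [208.49004046 508.92812195 231.33370444] [[-9.25365161e-01  3.79076931e-01  9.22135365e-07]
 [ 3.79076931e-01  9.25365161e-01  5.26716708e-06]
 [ 1.14334959e-06  5.22361316e-06 -1.00000000e+00]] [ 0.27295342 -0.02917427 -0.18535865]
18.700000000000003
```

View pics/top0.png

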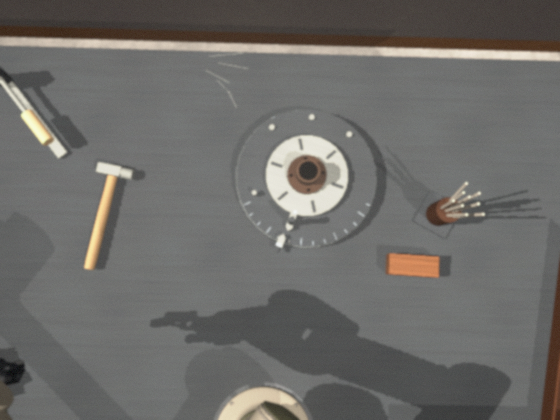

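View pics/side0.png

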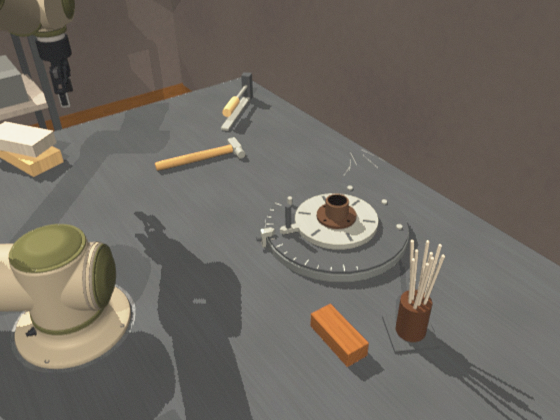

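The top view shows the axis at about (308,172), the lever and pin at (292,220), the index at (282,240) and the stop post at about (254,192). In the side view the index is at (265,235) and the pin at (289,213). Next I'll refine the positions geometrically.

```bash
python3 - <<'E'
from h import *
im=robot.get_image("top"); c=im["color"]
big=cv2.resize(c[95:260,220:400],None,fx=4,fy=3.6,interpolation=cv2.INTER_CUBIC)[:600]
cv2.imwrite("pics/crop1.png",big)
f=210/np.tan(np.radians(im["fov_y"]/2))
def un(u,v,z):
    d=np.array(im["attitude"])@np.array([(u-im["cx"])/f,-(v-im["cy"])/f,-1]); e=np.array(im["eye"])
    return e+d*(z-e[2])/d[2]
p=un(254,192,50);C=np.array([617,-89]);d=p[:2]-C
print("post",p,np.hypot(*d),np.degrees(np.arctan2(d[1],d[0])))
print("C px",px(im,[617,-89,96]),px(im,[617,-89,46]))
for t in ["turntable","ring","workpiece","peg_top","index_tip"]:
    for r in robot.trace(t,im)[:1]:
        m=r["region"]; v,u=np.nonzero(m); print(t,r["conf"],u.min(),u.max(),v.min(),v.max(),u.mean(),v.mean())
# ring white disc centre
ims=[im]
for k in range(3):
    i2=robot.get_image(["side","top","side"][k]); find(i2,["turntable","workpiece","peg_top","pointer","index_tip","index"])
E
```

```text
post [570.73309636  37.22585152  50.        ] 134.4380599519404 110.1299378138898
C px (np.float64(308.20075259876035), np.float64(170.46645075876836)) (np.float64(306.67585949989564), np.float64(174.78036490436617))
turntable 0.72 236 376 110 248 306.138756660746 178.61371225577264
ring 0.62 267 347 136 229 306.52878675562147 177.12577217692117
workpiece 0.8 288 327 155 194 307.10997643362134 174.34721131186174
peg_top 0.83 267 347 136 229 306.709541511772 177.28798017348203
index_tip 0.15 267 347 135 229 306.3667136812412 177.50775740479548
turntable 0.78 [615.3 -93.7  -2. ]
workpiece 0.77 [619.8 -88.9  48.5]
peg_top 0.85 [501.2 -53.4 107.2]
pointer 0.81 [488.  -48.7  40.2]
index_tip 0.66 [470.4 -38.3  37.6]
turntable 0.86 [617.3 -90.8  -0.7]
workpiece 0.57 [617.5 -88.6  46. ]
peg_top 0.63 [503.1 -52.3 110.9]
pointer 0.74 [481.3 -46.3  36.6]
index_tip 0.67 [473.1 -32.4  40. ]
index 0.67 [ 536.5 -418.5   -0.6]
turntable 0.76 [616.1 -91.8  -1.5]
workpiece 0.8 [620.7 -91.   45.6]
peg_top 0.88 [501.1 -56.2 111. ]
pointer 0.8 [485.2 -51.3  39.3]
pointer 0.17 [509.9 403.4  -1.2]
index_tip 0.75 [468.7 -40.6  38.1]
index_tip 0.66 [619.5 -93.3  47. ]
```

View pics/crop1.png

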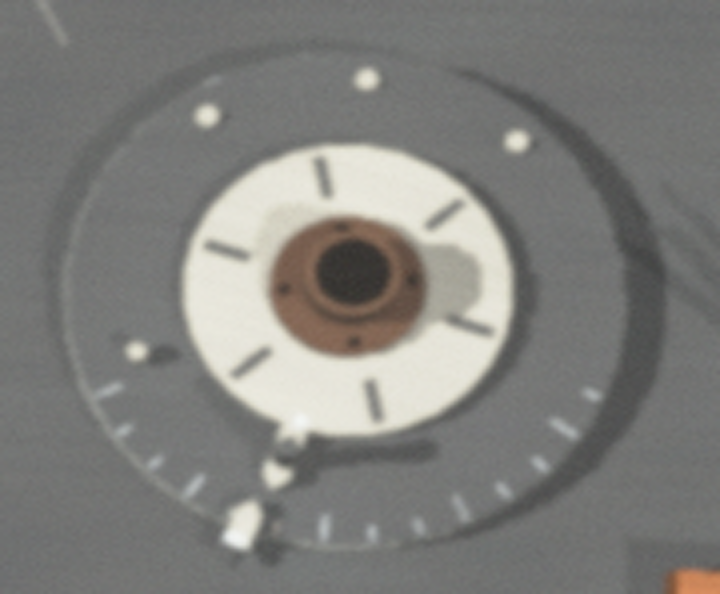

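play_rows(moves=[[[25, -54, 0, 0, -1], [25, -54, 0, 0, -1], [25, -54, 0, 0, -1], [25, -54, 0, 0, -1], [25, -54, 0, 0, -1]]], grip_force=40)

```text
clock: 2.88
position: [334.0, 237.2, 231.5]
tool_rot: [[-0.925, 0.379, 0.001], [0.379, 0.925, 0.0], [-0.001, 0.001, -1.0]]
wrist_force: [0.3, 0.0, 0.3]
gripper_width: -0.002
grip_force: 0.0
```

play_rows(moves=[[[25, -54, 0, 0, -1], [25, -54, 0, 0, -1], [25, -54, 0, 0, -1], [25, -54, 0, 0, -1], [25, -54, 0, 0.07, -1]]])

```text
clock: 3.5
position: [459.0, -33.1, 231.5]
tool_rot: [[-0.95, 0.312, 0.001], [0.312, 0.95, -0.0], [-0.001, 0.0, -1.0]]
wrist_force: [1.0, 0.3, 0.7]
gripper_width: 0.003
grip_force: 0.0
```

play_rows(moves=[[[25, -54, 0, 0, -1], [0, 0, 0, 0, -1], [0, 0, 0, 0, -1]]])

```text
clock: 3.88
position: [483.1, -84.7, 231.2]
tool_rot: [[-0.95, 0.314, -0.001], [0.314, 0.95, 0.0], [0.001, 0.0, -1.0]]
wrist_force: [-0.5, -0.3, -0.8]
gripper_width: -0.002
grip_force: 0.0
```

```bash
python3 - <<'E'
from h import *
im=robot.get_image("wrist"); cv2.imwrite("pics/w0.png",im["color"]); print(im["eye"],im["fov_y"])
find(im,["turntable","workpiece","peg_top","pointer","index_tip"])
E
```

```text
[414.97903229 -61.93101365 373.29055374] 64.66826352801282
workpiece 0.91 [619.1 -90.9  43.3]
peg_top 0.89 [498.5 -54.8 111.7]
pointer 0.9 [475.9 -47.3  41. ]
index_tip 0.85 [476.7 -39.   39.1]
```

View pics/w0.png

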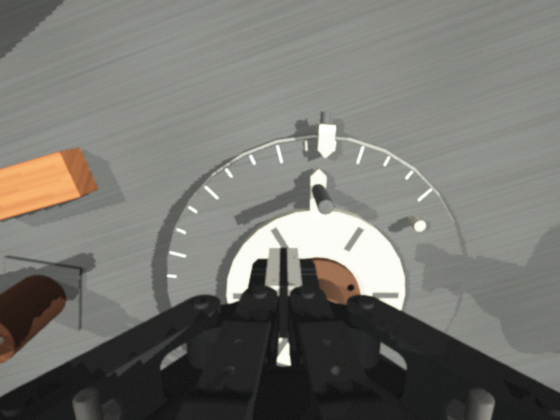

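The wrist view shows the pointer at (318,170), the index tip at (326,156), the pin top at (322,200) and the post at (419,225). The lever sits just anticlockwise of the index. I'll lower the tool on the pin's anticlockwise side.

play_rows(moves=[[[4, -6, -52, 0, -1], [0, 0, -52, 0, -1], [0, 0, -52, 0, -1], [0, 0, 0, 0, -1]]])

```text
clock: 4.68
position: [485.9, -90.1, 73.2]
tool_rot: [[-0.95, 0.313, -0.006], [0.313, 0.95, 0.003], [0.007, 0.001, -1.0]]
wrist_force: [-0.9, -0.2, 1.5]
gripper_width: 0.002
grip_force: 0.0
```

```bash
cat > arc.py <<'E'
import numpy as np
C=np.array([617,-90.5])
def P(th,o,r=122):
    t=np.radians(th); return C+r*np.array([np.cos(t),np.sin(t)])+o*np.array([-np.sin(t),np.cos(t)])
E
python3 - <<'E'
from arc import *
p=np.array([486,-90.])
for th in [162,157,152,147,142,137,132,127,123,121,119]:
    q=P(th,24 if th==162 else 22); print(th,np.round(q-p,1),np.round(q,1)); p=q
E
```

```text
162 [ 7.6 14.4] [493.6 -75.6]
157 [ 2.5 12.5] [496.1 -63.1]
152 [ 2.8 10.4] [499.  -52.6]
147 [ 3.7 10.1] [502.7 -42.5]
142 [4.6 9.8] [507.3 -32.7]
137 [5.5 9.3] [512.8 -23.4]
132 [6.2 8.8] [519.  -14.6]
127 [7.  8.3] [526.   -6.3]
123 [6.1 6.1] [ 5.321e+02 -2.000e-01]
121 [3.2 2.9] [535.3   2.7]
119 [3.3 2.8] [538.6   5.5]
```

play_rows(moves=[[[4, 7, 0, 0, -1], [4, 7, 0, 0, -1], [1, 5, 0, -0.03, -1], [1, 5, 0, -0.03, -1], [1.5, 5.5, 0, -0.03, -1]]])

```text
clock: 5.3
position: [500.2, -61.8, 77.2]
tool_rot: [[-0.917, 0.398, 0.004], [0.398, 0.917, -0.002], [-0.004, -0.001, -1.0]]
wrist_force: [-0.3, -3.9, 1.8]
gripper_width: 0.001
grip_force: 1.8
```

play_rows(moves=[[[1.5, 5, 0, -0.05, -1], [2, 5, 0, -0.05, -1], [2, 5, 0, -0.05, -1], [2, 5, 0, -0.05, -1], [2.5, 5, 0, -0.05, -1]]])

```text
clock: 5.92
position: [509.4, -36.3, 77.1]
tool_rot: [[-0.79, 0.613, 0.002], [0.613, 0.79, -0.001], [-0.002, -0.0, -1.0]]
wrist_force: [-3.5, -2.8, 4.3]
gripper_width: 0.001
grip_force: 1.9
```

play_rows(moves=[[[2.5, 5, 0, -0.04, -1], [2.5, 5, 0, -0.04, -1], [3, 4.5, 0, -0.04, -1], [3, 4.5, 0, -0.04, -1], [3, 4.5, 0, -0.04, -1]]])

```text
clock: 6.55
position: [524.0, -13.2, 77.1]
tool_rot: [[-0.653, 0.758, 0.003], [0.758, 0.653, -0.002], [-0.003, 0.001, -1.0]]
wrist_force: [-2.4, -4.5, 0.7]
gripper_width: -0.001
grip_force: 1.8
```

```bash
python3 - <<'E'
from h import *
from arc import *
for n in ["wrist","top","side"]:
    im=robot.get_image(n); print(n)
    find(im,["peg_top","pointer","index_tip"])
print(robot.read_state()["position"],robot.read_state()["wrist_force"])
E
```

```text
wrist
peg_top 0.81 [538.6   3.9 111.3]
pointer 0.86 [517.   18.9  43.2]
index_tip 0.61 [474.4 -39.   39. ]
top
side
pointer 0.6 [529.1  17.   41.3]
index_tip 0.55 [470.5 -40.6  39. ]
[522.97531403 -13.0972197   75.33041846] [ 0.83301781  0.56161513 -0.56660534]
```

play_rows(moves=[[[3, 3.5, 0, -0.04, -1], [3, 3.3, 0, -0.04, -1], [3, 3, 0, -0.04, -1], [3.2, 3, 0, -0.04, -1]]])

```text
clock: 7.65
position: [534.6, -0.4, 75.3]
tool_rot: [[-0.523, 0.852, -0.002], [0.852, 0.523, -0.0], [0.001, -0.002, -1.0]]
wrist_force: [-3.4, -2.1, 0.9]
gripper_width: -0.002
grip_force: 1.8
```

play_rows(moves=[[[1.6, 1.4, 0, -0.02, -1], [1.6, 1.4, 0, -0.02, -1]]])

```text
clock: 7.9
position: [538.0, 2.6, 75.2]
tool_rot: [[-0.489, 0.872, -0.001], [0.872, 0.489, 0.0], [0.001, -0.001, -1.0]]
wrist_force: [-3.4, -1.4, 0.2]
gripper_width: -0.002
grip_force: 1.8
```

play_rows(moves=[[[1.6, 1.3, 0, -0.02, -1], [1.6, 1.3, 0, -0.02, -1]]])

```text
clock: 8.15
position: [541.4, 5.4, 75.2]
tool_rot: [[-0.454, 0.891, -0.001], [0.891, 0.454, 0.0], [0.001, -0.0, -1.0]]
wrist_force: [-4.8, 0.1, 1.0]
gripper_width: -0.004
grip_force: 1.8
```

play_rows(moves=[[[1.6, 1.2, 0, -0.02, -1], [0.8, 0.6, 0, -0.01, -1]]])

```text
clock: 8.4
position: [543.9, 7.2, 75.2]
tool_rot: [[-0.427, 0.904, -0.0], [0.904, 0.427, 0.0], [0.0, -0.0, -1.0]]
wrist_force: [-4.0, 0.9, 0.5]
gripper_width: -0.002
grip_force: 1.8
```

```bash
python3 - <<'E'
from h import *
for n in ["wrist"]:
    im=robot.get_image(n); cv2.imwrite("pics/w1.png",im["color"])
    find(im,["peg_top","pointer","index_tip"])
print(robot.read_state()["position"],robot.read_state()["wrist_force"])
E
```

```text
peg_top 0.63 [561.2  16.8 114.8]
pointer 0.71 [548.8  37.1  36.9]
index_tip 0.56 [473.  -36.6  36.3]
[544.10587879   6.9439266   75.25301161] [-2.75126426  0.22012229 -0.70936584]
```

View pics/w1.png

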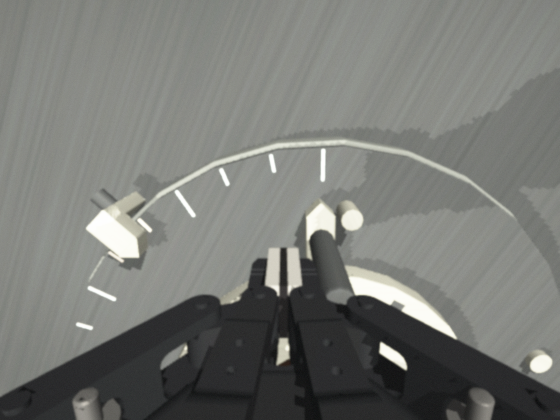

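The lever's pointer at (320,203) is almost against the post at (349,215). I'll go on in 1 mm steps until the force rises.

play_rows(moves=[[[0.9, 0.6, 0, -0.01, -1], [0.9, 0.6, 0, -0.01, -1]]])

```text
clock: 8.85
position: [545.7, 8.1, 75.3]
tool_rot: [[-0.409, 0.913, -0.0], [0.913, 0.409, 0.0], [0.0, -0.0, -1.0]]
wrist_force: [-3.8, 0.0, 0.0]
gripper_width: -0.001
grip_force: 1.8
```

play_rows(moves=[[[0.9, 0.5, 0, -0.01, -1], [0.9, 0.5, 0, 0, -1]]])

```text
clock: 9.1
position: [545.8, 8.5, 75.2]
tool_rot: [[-0.4, 0.916, -0.005], [0.916, 0.4, -0.001], [0.001, -0.005, -1.0]]
wrist_force: [-15.9, -7.0, 6.8]
gripper_width: 0.0
grip_force: 8.6
```

play_rows(moves=[[[0.9, 0.5, 0, 0, -1], [0.9, 0.5, 0, 0, -1]]])

```text
clock: 9.35
position: [545.9, 8.6, 75.2]
tool_rot: [[-0.401, 0.916, -0.009], [0.916, 0.401, -0.003], [0.001, -0.009, -1.0]]
wrist_force: [-24.4, -13.8, 12.5]
gripper_width: -0.004
grip_force: 14.3
```

Force rose to 28 N with no more motion, so the lever is at the stop. I'll back off and raise the tool.

play_rows(moves=[[[-3, -2, 0, 0, -1], [-10, -6, 0, 0, -1], [-15, -10, 20, 0, -1], [0, 0, 50, 0, -1], [0, 0, 50, 0, -1]]])

```text
clock: 9.98
position: [521.4, -8.3, 197.0]
tool_rot: [[-0.4, 0.917, 0.001], [0.917, 0.4, -0.0], [-0.001, 0.001, -1.0]]
wrist_force: [1.0, -0.4, 0.2]
gripper_width: 0.0
grip_force: 0.0
```

play_rows(moves=[[[-20, 0, 40, 0.15, -1], [-20, 0, 0, 0.15, -1], [0, 0, 0, 0, -1], [0, 0, 0, 0, -1]]])

```text
clock: 10.48
position: [481.9, -8.1, 235.1]
tool_rot: [[-0.651, 0.759, 0.0], [0.759, 0.651, -0.0], [-0.0, 0.0, -1.0]]
wrist_force: [0.2, 0.6, 0.5]
gripper_width: 0.001
grip_force: 0.0
```

```bash
python3 - <<'E'
from h import *
print(robot.read_state()["position"])
for n in ["wrist","top","side","wrist","top","side"]:
    im=robot.get_image(n); print(n)
    if n=="wrist": cv2.imwrite("pics/w2.png",im["color"])
    find(im,["turntable","workpiece","peg_top","pointer","index_tip"])
E
```

```text
[481.91518319  -8.07073315 235.10669415]
wrist
workpiece 0.6 [616.4 -92.1  44. ]
peg_top 0.89 [560.5  17.7 109.1]
pointer 0.82 [552.1  38.9  39.6]
index_tip 0.79 [475.3 -38.9  33.6]
top
turntable 0.5 [505.5 407.1   2.5]
workpiece 0.74 [615.4 -86.1  47.3]
workpiece 0.59 [ 540.3 -421.3    1.1]
peg_top 0.2 [5.095e+02 4.087e+02 5.000e-01]
index_tip 0.56 [474.8 -31.8  39. ]
side
turntable 0.79 [617.8 -94.1  -1.7]
workpiece 0.79 [620.5 -91.5  45.9]
workpiece 0.61 [ 531.5 -424.9    2. ]
peg_top 0.68 [565.5  16.6 112.5]
peg_top 0.48 [621.8 -91.4  46.5]
pointer 0.85 [556.6  33.4  38.7]
index_tip 0.55 [470.6 -37.5  38.1]
index_tip 0.43 [ 5.332e+02 -4.258e+02  2.000e-01]
wrist
workpiece 0.83 [618.1 -93.5  44.9]
peg_top 0.65 [565.3  19.9 113.1]
pointer 0.84 [551.4  38.7  38.5]
index_tip 0.6 [472.9 -42.2  36.5]
top
workpiece 0.71 [619.3 -87.6  47.8]
pointer 0.61 [ 534.2 -419.6    2.8]
index_tip 0.39 [474.7 -31.4  39.6]
side
turntable 0.75 [ 6.175e+02 -9.300e+01 -3.000e-01]
workpiece 0.76 [621.5 -90.   45.3]
peg_top 0.84 [563.6  17.1 110.6]
pointer 0.92 [558.4  33.2  40.9]
index_tip 0.73 [473.2 -38.7  37.7]
```

View pics/w2.png

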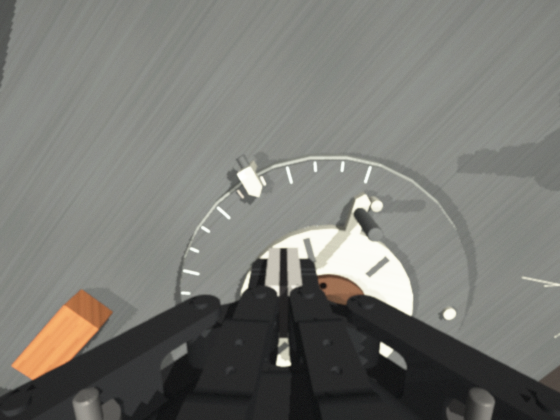

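The lever is at zero (about 116°) and the index lies 43° to 45° anticlockwise of it. In the wrist view the index nose at (261,197) sits just past the fourth line. I'll move to the clockwise side of the pin.

play_rows(moves=[[[41, 16, 0, -0.09, -1], [41, 16, 0, -0.08, -1], [42, 16, 0, -0.08, -1], [0, 0, -50, 0, -1], [0, 0, -50, 0, -1]]])

```text
clock: 12.9
position: [605.8, 40.4, 133.9]
tool_rot: [[-0.446, 0.895, 0.001], [0.895, 0.446, -0.0], [-0.0, 0.001, -1.0]]
wrist_force: [0.2, 0.3, -0.8]
gripper_width: -0.002
grip_force: 0.0
```

play_rows(moves=[[[0, 0, -40, 0, -1], [0, 0, -20, 0, -1], [0, 0, 0, 0, -1]]])

```text
clock: 13.28
position: [604.7, 40.2, 73.9]
tool_rot: [[-0.446, 0.895, -0.003], [0.895, 0.446, 0.0], [0.002, -0.003, -1.0]]
wrist_force: [0.4, 0.6, 0.8]
gripper_width: -0.001
grip_force: 0.0
```

```bash
python3 - <<'E'
from arc import *
p=P(116,-30)
for th in [116,114,111,106,101,96]: pass
for th in range(116,162,4):
    q=P(th,-22.5); print(th,np.round(q-p,1),np.round(q,1)); p=q
E
```

```text
116 [-6.7 -3.3] [583.7  29. ]
120 [-8.3 -2.6] [575.5  26.4]
124 [-8.1 -3.2] [567.4  23.2]
128 [-7.8 -3.7] [559.6  19.5]
132 [-7.5 -4.3] [552.1  15.2]
136 [-7.2 -4.8] [544.9  10.4]
140 [-6.9 -5.3] [538.    5.2]
144 [-6.5 -5.7] [531.5  -0.6]
148 [-6.1 -6.2] [525.5  -6.8]
152 [-5.6 -6.6] [519.8 -13.4]
156 [-5.1 -7. ] [514.7 -20.3]
160 [-4.6 -7.3] [510.1 -27.6]
```

Approach and begin to push.

play_rows(moves=[[[-6, -3.5, 0, 0, -1], [-6, -3.5, 0, 0, -1], [-5, -2.5, 0, 0, -1], [-4, -1.5, 0, 0, -1], [-4, -1.5, 0, 0.03, -1]]])

```text
clock: 13.9
position: [580.6, 27.7, 75.6]
tool_rot: [[-0.474, 0.881, 0.002], [0.881, 0.474, 0.0], [-0.0, 0.002, -1.0]]
wrist_force: [2.5, 2.7, 1.0]
gripper_width: 0.001
grip_force: 1.8
```

play_rows(moves=[[[-4, -1.5, 0, 0.035, -1], [-4, -1.5, 0, 0.035, -1], [-4, -1.6, 0, 0.035, -1], [-4, -1.7, 0, 0.035, -1], [-4, -1.9, 0, 0.035, -1]]])

```text
clock: 14.52
position: [560.8, 19.8, 75.6]
tool_rot: [[-0.621, 0.784, 0.002], [0.784, 0.621, 0.0], [-0.001, 0.002, -1.0]]
wrist_force: [2.3, 2.4, 0.8]
gripper_width: -0.005
grip_force: 1.8
```

play_rows(moves=[[[-4, -2, 0, 0.035, -1], [-4, -2, 0, 0.035, -1], [-4, -2.1, 0, 0.035, -1], [-3.8, -2.2, 0, 0.035, -1], [-3.8, -2.4, 0, 0.035, -1]]])

```text
clock: 15.15
position: [541.6, 8.6, 75.7]
tool_rot: [[-0.748, 0.664, 0.003], [0.664, 0.748, -0.0], [-0.002, 0.002, -1.0]]
wrist_force: [4.0, 0.4, 0.1]
gripper_width: -0.001
grip_force: 1.7
```

```bash
python3 - <<'E'
from h import *
print(robot.read_state()["position"])
for n in ["wrist","side","wrist"]:
    im=robot.get_image(n); print(n)
    find(im,["workpiece","peg_top","pointer","index_tip"])
E
```

```text
[541.64471096   8.62260732  75.73697176]
wrist
peg_top 0.82 [528.7  -7.6 111. ]
pointer 0.58 [508.6  11.   40.3]
index_tip 0.62 [473.7 -40.2  35.7]
side
workpiece 0.91 [619.7 -88.4  45.3]
peg_top 0.87 [528.1 -10.6 108.4]
pointer 0.95 [517.6   2.4  40.8]
index_tip 0.67 [472.5 -38.4  39. ]
wrist
peg_top 0.94 [527.7 -10.2 111.3]
pointer 0.57 [508.6   7.2  40. ]
index_tip 0.78 [474.6 -38.5  35.1]
```

play_rows(moves=[[[-3.5, -2.6, 0, 0.035, -1], [-3.5, -2.6, 0, 0.035, -1], [-3.3, -2.8, 0, 0.035, -1], [-3.3, -2.8, 0, 0.035, -1], [-3.2, -3, 0, 0.035, -1]]])

```text
clock: 16.52
position: [524.7, -5.1, 75.5]
tool_rot: [[-0.851, 0.525, 0.002], [0.525, 0.851, 0.0], [-0.002, 0.001, -1.0]]
wrist_force: [3.9, 2.0, -0.5]
gripper_width: 0.003
grip_force: 1.7
```

play_rows(moves=[[[-3, -3.1, 0, 0.035, -1], [-2.9, -3.3, 0, 0.035, -1], [-2.8, -3.3, 0, 0.035, -1]]])

```text
clock: 16.9
position: [516.0, -14.8, 75.6]
tool_rot: [[-0.901, 0.433, 0.002], [0.433, 0.901, 0.0], [-0.002, 0.001, -1.0]]
wrist_force: [3.5, 1.6, -0.2]
gripper_width: -0.0
grip_force: 1.7
```

```bash
python3 - <<'E'
from h import *
print(robot.read_state()["position"])
for n in ["wrist","side","wrist","top"]:
    im=robot.get_image(n); print(n)
    if n=="wrist": cv2.imwrite("pics/w3.png",im["color"])
    find(im,["workpiece","peg_top","pointer","index_tip"])
E
```

```text
[516.03277238 -14.77995795  75.55849536]
wrist
peg_top 0.59 [511.4 -33.5 111. ]
pointer 0.82 [488.9 -20.1  40.6]
index_tip 0.69 [474.4 -41.   35.1]
side
workpiece 0.83 [617.9 -93.3  47.5]
peg_top 0.61 [508.7 -35.8 113.4]
pointer 0.59 [494.2 -31.8  39.7]
index_tip 0.65 [469.2 -40.6  41.2]
wrist
pointer 0.55 [486.4 -24.2  40.6]
index_tip 0.76 [470.7 -41.7  34.7]
top
workpiece 0.81 [615.  -88.7  43.6]
index_tip 0.66 [ 4.07e+02 -3.48e+02 -1.00e-01]
```

View pics/w3.png

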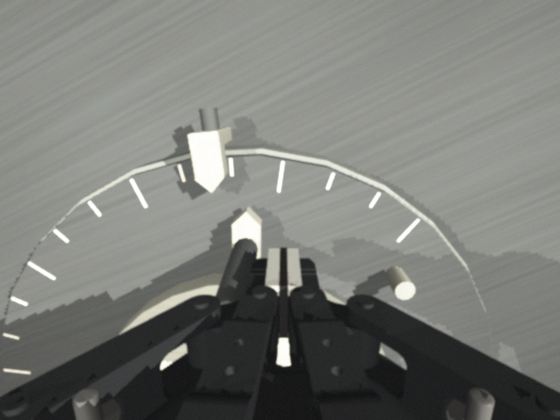

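The wrist view shows the pointer tip at (248,208) and the index point at (210,193). I'll convert these pixels to angles.

```bash
cat >> h.py <<'E'
def un(im,u,v,z):
    f=im["color"].shape[0]/2/np.tan(np.radians(im["fov_y"]/2))
    d=np.array(im["attitude"])@np.array([(u-im["cx"])/f,-(v-im["cy"])/f,-1]); e=np.array(im["eye"])
    return (e+d*(z-e[2])/d[2])[:2]
E
python3 - <<'E'
from h import *
im=robot.get_image("wrist")
A=un(im,248,208,45);B=un(im,210,193,43)
for C in ([617,-90.5],[617,-92.5],[619,-90.5]):
    a,b=[np.degrees(np.arctan2(*(p-C)[::-1])) for p in(A,B)]
    print(A,B,np.hypot(*(A-C)),np.hypot(*(B-C)),a,b,b-a)
E
```

```text
[489.35613487 -23.20190424] [473.31804653 -38.30520291] 144.29826747917707 152.86857295290085 152.200309012744 160.03562763145706 7.835318618713075
[489.35613487 -23.20190424] [473.31804653 -38.30520291] 145.24180658653535 153.5629505610689 151.50238111941272 159.33423525750246 7.831854138089739
[489.35613487 -23.20190424] [473.31804653 -38.30520291] 146.07041267144558 154.74988985631182 152.5661859057696 160.28846001046367 7.7222741046940655
```

play_rows(moves=[[[-2.1, -2.8, 0, 0.03, -1], [-2.1, -2.9, 0, 0.03, -1], [-2, -2.9, 0, 0.03, -1], [-2, -3, 0, 0.03, -1], [0, 0, 0, 0, -1]]])

```text
clock: 18.58
position: [506.8, -26.8, 75.3]
tool_rot: [[-0.946, 0.323, -0.001], [0.323, 0.946, -0.0], [0.0, -0.001, -1.0]]
wrist_force: [-0.3, -0.7, 0.9]
gripper_width: 0.001
grip_force: 0.1
```

```bash
python3 - <<'E'
from h import *
im=robot.get_image("wrist"); cv2.imwrite("pics/w4.png",cv2.resize(im["color"][100:300,130:330],None,fx=3,fy=3,interpolation=cv2.INTER_CUBIC))
find(im,["peg_top","pointer","index_tip"]); print(robot.read_state()["position"])
E
```

```text
pointer 0.8 [479.  -37.9  37.6]
index_tip 0.86 [473.4 -37.2  38.3]
[506.86036173 -26.47025776  75.28607885]
```

View pics/w4.png

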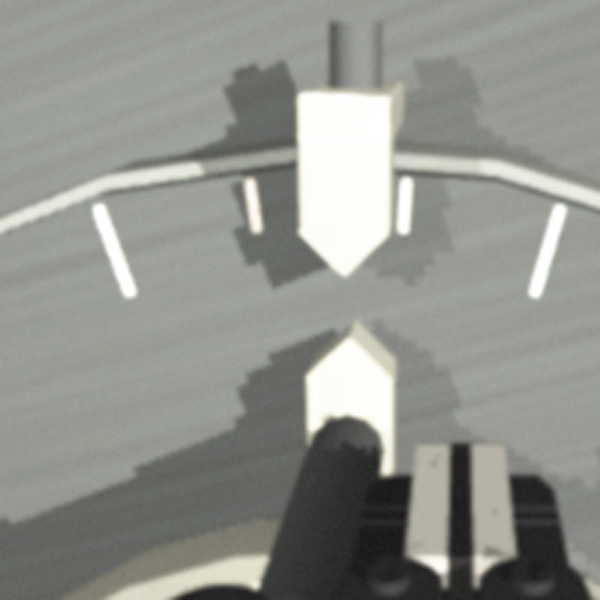

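The crop shows the pointer's top tip at about (352,334) and the index point at (345,276), almost in line.

```bash
python3 - <<'E'
from h import *
im=robot.get_image("wrist")
A=un(im,130+352/3,100+334/3,46);A2=un(im,130+357/3,100+320/3,34);B=un(im,130+345/3,100+276/3,44)
for C in ([617,-90.5],[617,-92.5],[619,-90.5]):
    a,a2,b=[np.degrees(np.arctan2(*(p-C)[::-1])) for p in(A,A2,B)]
    print([np.hypot(*(p-C)) for p in (A,A2,B)],a,a2,b,b-a)
E
```

```text
[np.float64(143.15992505458735), np.float64(142.20349616236922), np.float64(153.39282863776603)] 158.79348108479306 158.90387439625314 159.38047244315666 0.5869913583636048
[np.float64(143.89546716055247), np.float64(142.9355437052848), np.float64(154.1085187589735)] 158.05103440235314 158.15588391422548 158.68451213942714 0.6334777370740028
[np.float64(145.02629485477013), np.float64(144.07125037304718), np.float64(155.2663052556598)] 159.07930132478216 159.19016008924822 159.64037929753164 0.561077972749473
```

It is 0.6° (about 1.5 mm) off, within the ±6 mm tolerance. I'll retreat from the pin and raise the tool.

play_rows(moves=[[[2, 6, 0, 0, -1], [4, 12, 0, 0, -1], [2, 6, 20, 0, -1], [0, 0, 50, 0, -1], [0, 0, 50, 0, -1]]])

```text
clock: 19.45
position: [515.0, -1.4, 196.6]
tool_rot: [[-0.947, 0.322, -0.001], [0.322, 0.947, 0.0], [0.001, -0.0, -1.0]]
wrist_force: [1.1, 0.5, 1.0]
gripper_width: -0.003
grip_force: 0.0
```

play_rows(moves=[[[-20, 0, 40, 0, -1], [0, 0, 0, 0, -1], [0, 0, 0, 0, -1], [0, 0, 0, 0, -1], [0, 0, 0, 0, -1]]])

```text
clock: 20.08
position: [495.1, -2.3, 234.4]
tool_rot: [[-0.946, 0.323, -0.002], [0.323, 0.946, 0.0], [0.002, -0.0, -1.0]]
wrist_force: [0.3, -0.3, -0.2]
gripper_width: 0.003
grip_force: 0.0
```

```bash
python3 - <<'E'
from h import *
im=robot.get_image("wrist"); cv2.imwrite("pics/w5.png",im["color"])
find(im,["workpiece","peg_top","pointer","index_tip"]); print(robot.read_state()["position"])
E
```

```text
workpiece 0.78 [617.5 -92.5  40.9]
peg_top 0.59 [504.2 -48.5 111.4]
index_tip 0.86 [475.  -40.1  38.9]
[495.12217633  -2.38669515 235.15358186]
```

View pics/w5.png

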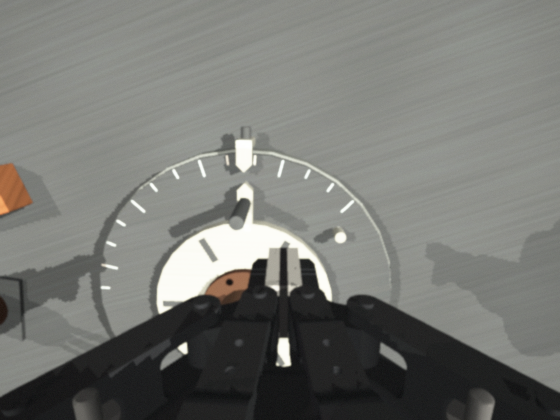

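The pointer at (247,184) lines up with the index point at (244,171), the tool is clear, and the workpiece is still centred. I'll hand in.

```bash
python3 -c "
from rig import robot
print(robot.hand_in())"
```

```text
the job is handed in; nothing more can be done
None
```

I pushed the lever against the stop, then back in line with the index (last measured about 1.5 mm off, tolerance 6 mm), and handed the job in with the workpiece still centred; the hand-in gave no verdict.

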